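Load the tube rack into the warmer past its sprung gate

TASK

Load the tube rack into the tube warmer. Swing the sprung gate open by pressing down the long press plate beside the chute with one fingertip, keep it held open while the other finger pushes the rack along the chute past it until the rack is fully home against the end stop, then draw back and let the gate close behind the rack. Only push and press: do not lift the rack, do not ram it into the gate or let the gate come down on it as it passes, and leave the bottles and the dish alone.

Things in the scene. Friction and masses are not known exactly. Their poses are not given: they have to be found in the camera images.
- warmer: Tube warmer, fixed: a straight open-topped white metal lane. Origin on the bench under the lane's middle, at the gate line; x points along the lane as the rack is pushed, y to the press plate's side, z up. Lane floor at z = 45 mm; inner wall faces at y = -33.5 and +33.5, walls 3 thick and 30 high (22 beside the press plate). Chute from x = -239 (flared mouth) to 0, dock from 0 to the end stop.
- stop_face (a point): Foot of the end stop's face, mid-lane on the lane floor, at warmer x = +150 mm; the stop is 34 mm high. The rack is fully home when its leading end touches it.
- gate_hinge (a joint): Gate angle, rad: 0 shut, 1.15 open at its stop. Hinge axis parallel to the lane at warmer y = 48 mm, z = 63 mm. Pressing the press plate down swings the blade up and sideways out of the lane; it is clear of the rack from 1.03 rad. A spring shuts the gate when it is let go; holding it open takes about 6 N on the plate.
- blade_tip (a point): Lower tip of the gate's grey metal blade, a plate 40 mm long, 22 mm deep, 4 mm thick along the lane (warmer x = -2 to +2). Shut, it reaches through a gap in the near wall 25 mm into the lane, its tip at warmer y = 9, z = 70 mm, and blocks the rack. Wide open it stands upright outside the lane at y = 38 to 60 mm, its top 107 mm above the bench.
- plate_mid (a point): Middle of the top face of the gate's press plate: flat grey metal, 232 mm long beside the chute (warmer x = -214 to +18, so a fingertip can slide along it), 64 mm wide. Shut it slopes up away from the lane at 34 deg (this point at y = 71, z = 97), wide open down at 32 deg. Pressed straight down at warmer y = 88, the gate is at 1.1 rad when an 18 mm thick fingertip is 61 to 63 mm above the bench.
- tube_rack: Blue tube rack, 62 x 142 x 64 mm, 0.2 to 0.45 kg, loose on the lane floor in the chute. Origin: centre of its underside; its long axis y points along the lane as it is pushed. Trailing end: an upright plate 62 mm wide, 5 to 64 mm above the underside, 71 mm behind the origin. Capped tubes fixed in its leading half stand 119 mm high. Home: origin at warmer x = +79 mm (gate shut: 6 mm play).
- medium_a: Bystander: bottle with blue cap, 44 x 45 x 88 mm, origin at the centre of its underside, standing behind the chute.
- oil: Bystander: bottle with black cap, 52 x 53 x 112 mm, origin at the centre of its underside, standing behind the chute.
- dish_a: Bystander: clear petri dish, 64 mm across and 18 mm high, origin at the centre of its underside, on the bench before the dock.

How it is judged:
By the outcome, as a careful person would: the job done as asked, in the order asked, and still so for the second after the job is handed in, with the robot touching nothing.
It also fails if it takes over 43 s, if anything falls off the work surface, if the arm or the gripper's body presses on something with over 40 N, if the wrist force passes 120 N, or if a joint passes its speed limit or range.

ROBOT

A 7-joint arm with a two-finger parallel gripper is mounted at the origin on a cart in front of the work surface, level with it; the furniture and walls round the work are solid. World frame = base frame: x ahead of the robot, y to its left, z up, the work surface at z = 0. Lengths are in m, angles in rad, forces in N, time in s.
With the tool pointing down it reaches from about 0.4 to 0.925 m from the base axis. Payload 4.1 kg.
Tool frame: the origin (TCP) lies at the very end of the fingers, on their centre line; the grasp point (between the pads) lies 19 mm behind it; z points along the fingers, y is the line along which they close (so a half turn about z gives the same grasp; the last joint's range is limited). The gripper opens to 85 mm and grips with 20 to 120 N. Pads are 22 mm wide; open, the fingers measure 114 mm over their backs; the gripper's body (76 mm by 85 mm) begins 54 mm behind the grasp point. The pads swing forward as they close: fully open they stand 13 mm farther back than shut.
Start: joints at [1.068, 0.398, 0.045, 1.537, -0.019, 1.207, -0.051], TCP at [0.255, -0.598, 0.231] pointing down, gripper open.
Joint ranges: [-2.82, 2.82], [-0.49, 2.23], [-1.37, 1.46], [0, 2.46], [-1.36, 4.5], [0.23, 2], [-2.94, 2.94]. Speed limits (rad/s): [2.57, 2.57, 3.14, 3.14, 3.14, 3.14, 3.14].

INTERFACE

Orientations are given as a rotation vector (axis times angle).
In Python, from workcell import ctrl gives the robot as it stands.
- The arm moves only by the tool jog_arm, never from a script. Its argument "series" is one flat list of numbers, 7 for each row, row after row: the shift along the world's x, y, z in cm, then the turn, a rotation vector about the world's x, y, z in rad, then the closure, from 0 (fully open) to 1 (shut). A call has 1 to 12 rows; each row is the pose to reach, as a shift and turn from the pose commanded when the call began; what a row does not reach only later rows make up. A row lasts 1/8 s, in which the tool goes at most 62.5 mm and 10.7 degrees, less where a joint would pass 70% of its speed; a pose out of reach is approached as far as the arm can. A call with a gripper value outside its range is refused whole. The fingers move at their own pace and stop on an object; "newtons" is the grip in N (left out, the last holds). Time passes only in rows, so rows that repeat a pose let the fingers close. It gives the time, the measured TCP pose, the force, the opening and the grip force at its end, in the units of the state.
- ctrl.sense(): the state, without advancing time (a new reading comes with each control period).
- ctrl.read_camera(name): name is "scene" or "top" or "wrist"; returns the picture (480x640x3 uint8, red, green, blue); there is no depth.
- ctrl.camera_info(name): a dict with "mtx" (3x3 intrinsics, pixels), "distortion" ([k1, k2, p1, p2, k3] as OpenCV has them; the pictures are not rectified), "cam_to_world" (4x4, takes a point from camera to world coordinates). Camera axes: x right, y up, looking along -z (the intrinsics and any distortion apply to the point x, -y, -z); pixel columns grow to the right and rows downward; lengths in m; the calibration is good to about 2 mm. A picture is of the moment at which its call begins: read the wrist's pose just before it. camera_info takes no time and is no camera call; for the wrist camera it gives the pose at the moment of the call.
- ctrl.job_done(): hands the job in; it is judged then, once.
The state is a dict: "time_s": time; "qpos": joint angles; "dq": joint speeds; "joint_torque": joint torques, N m; "position": TCP position; "tool_rot": TCP orientation; "contact_force": force on the tool from outside, world axes, zero at the start; "ft_torque": the same for the moment, N m; "grip_width": opening from 0.0 (shut) to 1.0 (fully open); "grasp_force": force on a finger pad.
Only numpy, scipy, OpenCV 4.12 (cv2) and the standard library are available. Lean on these libraries where they do the work, as an engineer would, in place of code of your own. Each camera call takes 0.05 s, during which the arm holds its last target. There are 200 camera calls.

## Working session

There is one attempt and no reset: what is moved stays moved. The work goes in short steps, Python scripts to look and compute and a tool call to move; the robot and the scene stay as the last step left them, time stands still between calls to the robot, and variables do not carry over. Pictures are saved under pics/ and viewed, at most 10 in all, crops included, and the job is handed in when it is done.

Besides the shell and the picture viewer there is one more tool, called after "Call:" as name(argument=value, ...) on one line, values as JSON. jog_arm: Moves the arm, as the interface text tells. Its arguments: {"type":"object","properties":{"series":{"type":"array"},"newtons":{"type":"number"}},"required":["series"]}

```bash
mkdir -p pics
python3 - <<'E'
from workcell import ctrl
import cv2,numpy as np
for n in ("scene","top"):
    im=ctrl.read_camera(n); cv2.imwrite(f"pics/{n}0.png",im[:,:,::-1])
    i=ctrl.camera_info(n); print(n,np.round(i["mtx"],1).tolist(),i["distortion"],np.round(i["cam_to_world"],3).tolist())
s=ctrl.sense();print(s)
E
```

```text
scene [[494.0, 0.0, 318.1], [0.0, 494.0, 243.4], [0.0, 0.0, 1.0]] [-0.07885939  0.          0.          0.          0.        ] [[-0.414, -0.452, 0.79, 1.249], [0.91, -0.222, 0.35, 0.371], [0.017, 0.864, 0.504, 0.515], [0.0, 0.0, 0.0, 1.0]]
top [[515.2, 0.0, 313.6], [0.0, 515.2, 232.5], [0.0, 0.0, 1.0]] [-0.0439332  0.         0.         0.         0.       ] [[-0.009, 0.99, -0.137, 0.42], [-0.999, -0.005, 0.031, 0.099], [0.03, 0.138, 0.99, 1.068], [0.0, 0.0, 0.0, 1.0]]
{'time_s': 0.1, 'qpos': array([ 1.06796973,  0.39910851,  0.04503597,  1.53773924, -0.0187153 ,
        1.2068901 , -0.05069308]), 'dq': array([ 0.00058742, -0.00305749, -0.00099215, -0.00432552, -0.00085186,
        0.00045716,  0.00082057]), 'joint_torque': array([ 4.37378316e-03, -4.76261473e+01,  1.36999380e+00, -2.54947293e+01,
        1.19467187e-02,  4.99211572e-03, -1.36434318e-05]), 'position': array([ 0.25521966, -0.597191  ,  0.23038005]), 'tool_rot': array([-3.07610366e+00, -6.29869611e-01,  7.03393656e-04]), 'contact_force': array([ 1.2191986 , -0.91453048,  1.03149785]), 'ft_torque': array([ 0.01437769, -0.03852693,  0.0096343 ]), 'grasp_force': 0.0, 'grip_width': 1.0049620950507383}
```

View pics/scene0.png

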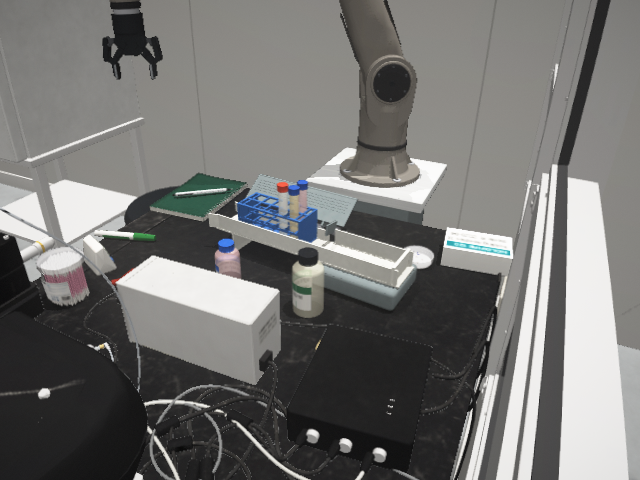

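View pics/top0.png

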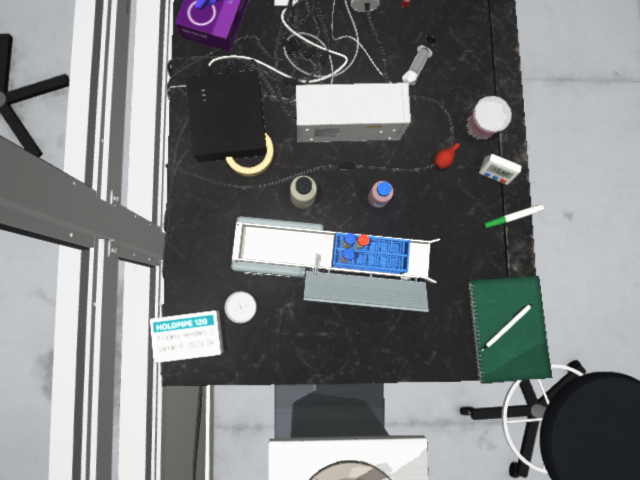

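The scene view shows the rack in the chute (about 275,210), with the gate at (330,230). The top view shows the lane from x=235 (stop) to x=438 (mouth). The plate is at (305-428, 272-311), on the robot's side, and the rack is at (333-410, 233-273). Next I'll zoom in to pick edges.

```bash
cat > h.py <<'E'
from workcell import ctrl
import cv2,numpy as np
def ray(info,uv):
    p=cv2.undistortPoints(np.array(uv,float).reshape(-1,1,2),np.array(info["mtx"]),np.array(info["distortion"]))[:,0]
    T=np.array(info["cam_to_world"]); d=np.c_[p[:,0],-p[:,1],-np.ones(len(p))]@T[:3,:3].T
    return T[:3,3],d
def onz(info,uv,z):
    o,d=ray(info,uv); z=np.asarray(z,float)*np.ones(len(d)); return o+d*((z-o[2])/d[:,2])[:,None]
def proj(info,P):
    T=np.array(info["cam_to_world"]); q=(np.array(P,float)-T[:3,3])@T[:3,:3]; q=q*[1,-1,-1]
    return cv2.projectPoints(q,np.zeros(3),np.zeros(3),np.array(info["mtx"]),np.array(info["distortion"]))[0][:,0]
def crop(im,x0,y0,x1,y1,k,f): cv2.imwrite(f,cv2.resize(im[y0:y1,x0:x1,::-1],None,fx=k,fy=k,interpolation=cv2.INTER_CUBIC))
E
python3 - <<'E'
import cv2
from h import crop
im=cv2.imread("pics/top0.png")[:,:,::-1]
crop(im,225,205,445,325,3.6,"pics/topc.png")
E
```

```text
(no output)
```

View pics/topc.png

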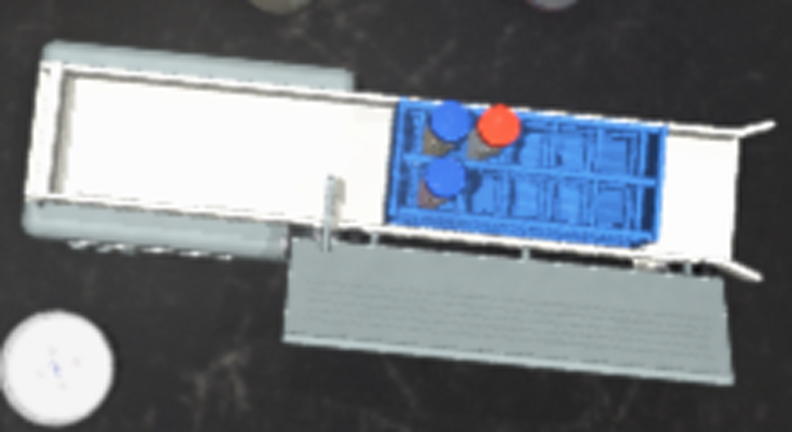

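The crop shows the plate's outer edge from (284,342) to (732,383). The rack's trailing top edge runs from (664,127) to (658,245), the stop's top edge is at x≈62, and the blade is at (332,177)-(325,250).

```bash
cat > m.py <<'E'
from h import *
i=ctrl.camera_info("top")
f=lambda x,y:(225+(x+.5)/3.6-.5,205+(y+.5)/3.6-.5)
names=["plate+18","plate-214","rackT far","rackT near","rackL far","wallfar a","wallfar b","blade tip","stop near top"]
px=[(284,342),(732,383),(664,127),(658,245),(402,99),(70,73),(735,133),(333,177),(60,198)]
wz=[.1149,.1149,.109,.109,.109,.075,.075,.081,.079]
P=onz(i,[f(*p) for p in px],wz)
ex=P[0]-P[1]; print("platelen",np.linalg.norm(ex)); 
a=np.arctan2(ex[1],ex[0]); w=P[5]-P[6]; print("yaw plate,wall deg",np.degrees(a),np.degrees(np.arctan2(w[1],w[0])))
a=(a+np.arctan2(w[1],w[0]))/2
X=np.array([np.cos(a),np.sin(a)]);Y=np.array([-X[1],X[0]])
o=P[:2,:2].mean(0)+98*.001*X-.0975*Y
print("origin",o,"yaw",a)
for n,p in zip(names,P): print(n,np.round(p*1000),"lane",np.round([(p[:2]-o)@X*1000,(p[:2]-o)@Y*1000]))
E
python3 m.py
```

```text
platelen 0.2308753436811474
yaw plate,wall deg 84.21805080774628 84.50388636552621
origin [0.52333876 0.06211465] yaw 1.4723766620083096
plate+18 [428.  89. 115.] lane [17. 97.]
plate-214 [ 405. -141.  115.] lane [-213.   98.]
rackT far [ 538. -111.  109.] lane [-171.  -32.]
rackT near [ 477. -106.  109.] lane [-172.   30.]
rackL far [554.  26. 109.] lane [-33. -34.]
wallfar a [574. 203.  75.] lane [145. -36.]
wallfar b [ 539. -158.   75.] lane [-217.  -37.]
blade tip [516.  62.  81.] lane [-1.  7.]
stop near top [506. 207.  79.] lane [143.  32.]
```

Call:
jog_arm(series=[21.2,47.1,0,0,0,1.068,0,21.2,47.1,0,0,0,1.068,0,21.2,47.1,0,0,0,1.068,0,21.2,47.1,0,0,0,1.068,0,21.2,47.1,0,0,0,1.068,0,21.2,47.1,0,0,0,1.068,0,21.2,47.1,0,0,0,1.068,0,21.2,47.1,0,0,0,1.068,0,21.2,47.1,0,0,0,1.068,0,21.2,47.1,-5,0,0,1.068,0,21.2,47.1,-5,0,0,1.068,0,21.2,47.1,-5,0,0,1.068,0])

```text
time_s: 1.6
position: [0.4677, -0.1277, 0.1822]
tool_rot: [2.33, 2.107, 0.0]
contact_force: [-0.0, -0.0, -0.1]
grip_width: 0.998
grasp_force: 0.0
```

```bash
cat > s.py <<'E'
from h import *
import sys
from scipy.spatial.transform import Rotation as R
o=np.array([.5235,.062]);a=np.radians(84.4);X=np.array([np.cos(a),np.sin(a)]);Y=np.array([-X[1],X[0]])
s=ctrl.sense();p=s["position"];M=R.from_rotvec(s["tool_rot"]).as_matrix()
print("t",s["time_s"],"pos",np.round(p,4),"lane",np.round([(p[:2]-o)@X*1e3,(p[:2]-o)@Y*1e3],1),"ytool",np.degrees(np.arctan2(M[1,1],M[0,1])).round(2),"z",M[:,2].round(3),"F",s["contact_force"].round(1))
for n in sys.argv[1:]:
    c,f=n.split(":"); cv2.imwrite(f"pics/{f}.png",ctrl.read_camera(c)[:,:,::-1])
E
python3 s.py wrist:w1 top:t1 scene:s1; python3 -c "
import cv2,numpy as np
a=cv2.imread('pics/w1.png');b=cv2.imread('pics/t1.png')[180:340,230:470];c=cv2.imread('pics/s1.png')[130:310,160:430]
cv2.imwrite('pics/c1.png',np.vstack([np.hstack([cv2.resize(b,(400,267)),cv2.resize(c,(400,267))]),np.hstack([cv2.resize(a,(440,330)),np.zeros((330,360,3),np.uint8)])]))"
```

```text
t 1.6 pos [ 0.4677 -0.1277  0.1822] lane [-194.2   37. ] ytool -5.76 z [ 0.001 -0.    -1.   ] F [-0.  -0.  -0.1]
```

View pics/c1.png

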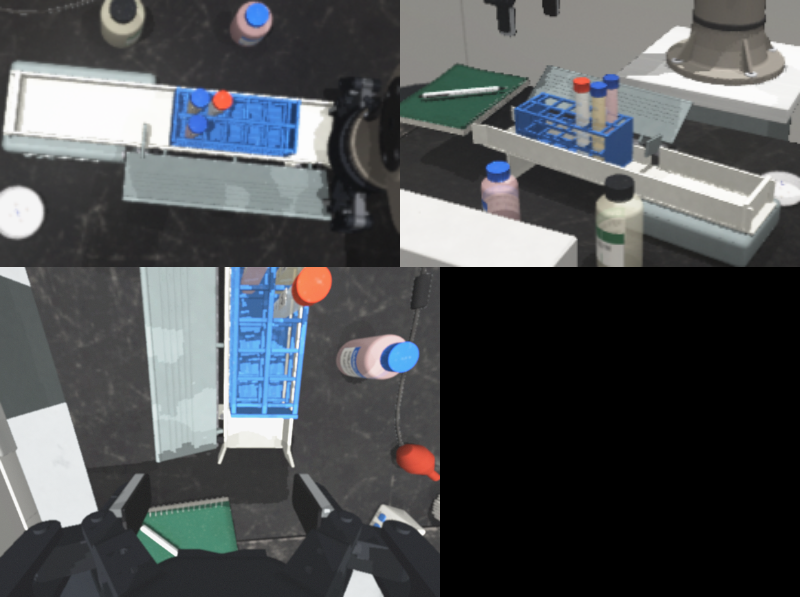

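The wrist view shows the fingers on either side of the centre. The plate's end corner is at about (158,462) and the rack's trailing edge at (232-297,416). I'll cross-check against the lane estimate.

Run:
```python
from h import *
i=ctrl.camera_info("wrist")
o=np.array([.5235,.062]);a=np.radians(84.4);X=np.array([np.cos(a),np.sin(a)]);Y=np.array([-X[1],X[0]])
g=lambda x,y:(x*640/440,(y-267)*480/330)
P=onz(i,[g(158,462),g(218,448),g(232,416),g(297,417),g(227,447),g(285,448)],[.115,.079,.109,.109,.045,.045])
for p in P: print(np.round([(p[:2]-o)@X*1e3,(p[:2]-o)@Y*1e3],1))
print(proj(i,[[*(o-.214*X+.0975*Y),.115],[*(o-.172*X+.031*Y),.109],[*(o-.172*X-.031*Y),.109]]))
# fingertips: rays of tip at (148,475),(292,475) at tip heights
for z in (.182,.195): 
  for p in onz(i,[g(150,478),g(291,478)],z): print(z,np.round([(p[:2]-o)@X*1e3,(p[:2]-o)@Y*1e3],1))
```

```text
[-213.8   95.9]
[-213.7   39.5]
[-170.7   26. ]
[-171.8  -33.8]
[-225.5   28.7]
[-227.1  -43.2]
[[227.3443252  283.98613022]
 [329.55985904 218.80490012]
 [427.51559062 218.51934021]]
0.182 [-194.9   83.1]
0.182 [-195.2   -9.9]
0.195 [-188.    78.9]
0.195 [-188.3   -5.7]
```

Call:
jog_arm(series=[0.15,0,-3,0,0,0,0,0.15,0,-5,0,0,0,0,0.15,0,-6.5,0,0,0,0,0.15,0,-7.2,0,0,0,0,0.15,0,-7.2,0,0,0,0])

```text
time_s: 2.38
position: [0.4691, -0.1268, 0.1095]
tool_rot: [2.328, 2.109, 0.0]
contact_force: [0.2, 0.0, -0.1]
grip_width: 0.998
grasp_force: 0.0
```

Call:
jog_arm(series=[0,0,-0.7,0,0,0,0,0,0,-1.4,0,0,0,0,0,0,-1.4,0,0,0,0])

```text
time_s: 2.75
position: [0.4687, -0.1267, 0.0949]
tool_rot: [-2.328, -2.109, 0.0]
contact_force: [1.1, -0.1, 0.6]
grip_width: 0.998
grasp_force: 0.0
```

```bash
python3 s.py wrist:w2 top:t2 scene:s2; python3 -c "
import cv2,numpy as np
a=cv2.imread('pics/w2.png');b=cv2.imread('pics/t2.png')[180:340,230:470];c=cv2.imread('pics/s2.png')[130:310,160:430]
cv2.imwrite('pics/c2.png',np.vstack([np.hstack([cv2.resize(b,(400,267)),cv2.resize(c,(400,267))]),np.hstack([cv2.resize(a,(440,330)),np.zeros((330,360,3),np.uint8)])]))"
```

```text
t 2.75 pos [ 0.4687 -0.1267  0.0949] lane [-193.1   36.1] ytool -5.66 z [-0.  0. -1.] F [ 1.1 -0.1  0.6]
```

View pics/c2.png

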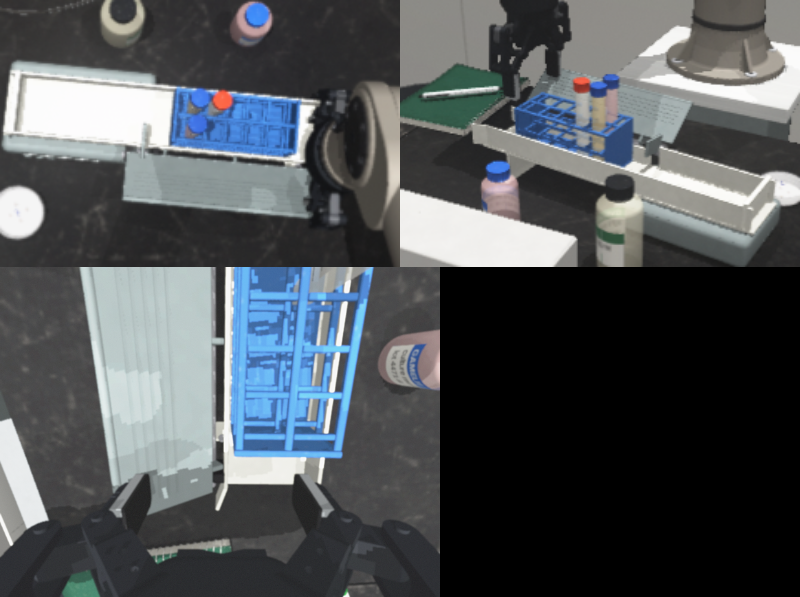

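Contact begins at TCP z = 0.095, so the open tips sit 13 mm behind the TCP, as expected. Now I'll press to a tip height of 62 mm, which is TCP 0.049.

Call:
jog_arm(series=[0,0,-0.8,0,0,0,0,0,0,-1.6,0,0,0,0,0,0,-2.4,0,0,0,0,0,0,-3.2,0,0,0,0,0,0,-3.9,0,0,0,0,0,0,-4.4,0,0,0,0,0,0,-4.4,0,0,0,0])

```text
time_s: 3.78
position: [0.4669, -0.1265, 0.0501]
tool_rot: [-2.326, -2.107, 0.004]
contact_force: [-5.1, 1.0, 2.7]
grip_width: 1.001
grasp_force: 2.2
```

```bash
python3 s.py wrist:w3 top:t3 scene:s3; python3 -c "
import cv2,numpy as np
a=cv2.imread('pics/w3.png');b=cv2.imread('pics/t3.png')[180:340,230:470];c=cv2.imread('pics/s3.png')[130:310,160:430]
cv2.imwrite('pics/c3.png',np.vstack([np.hstack([cv2.resize(b,(400,267)),cv2.resize(c,(400,267))]),np.hstack([cv2.resize(a,(440,330)),np.zeros((330,360,3),np.uint8)])]))"
```

```text
t 3.775 pos [ 0.4669 -0.1265  0.0501] lane [-193.2   37.9] ytool -5.67 z [-0.004  0.001 -1.   ] F [-5.1  1.   2.7]
```

View pics/c3.png

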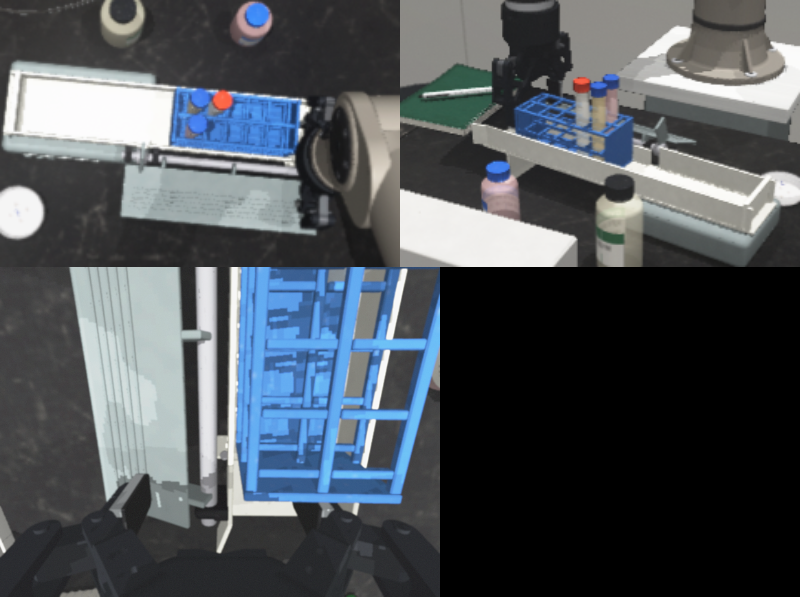

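The gate has swung out: the blade is upright beside the lane, and the rack hasn't moved. I'll trim slightly, inward and 1 mm lower, then begin the push slowly.

Call:
jog_arm(series=[0.1,0,-0.1,0,0,0,0,0.2,0.3,-0.1,0,0,0,0,0.25,0.6,-0.1,0,0,0,0,0.3,0.9,-0.1,0,0,0,0,0.35,1.2,-0.1,0,0,0,0,0.4,1.6,-0.1,0,0,0,0,0.4,2.0,-0.1,0,0,0,0,0.45,2.5,-0.1,0,0,0,0,0.5,3.0,-0.1,0,0,0,0,0.5,3.0,-0.1,0,0,0,0])

```text
time_s: 5.18
position: [0.474, -0.0955, 0.0503]
tool_rot: [-2.327, -2.11, -0.001]
contact_force: [-1.1, -1.2, 3.7]
grip_width: 0.998
grasp_force: 1.7
```

```bash
python3 s.py wrist:w4 top:t4 scene:s4; python3 -c "
import cv2,numpy as np
a=cv2.imread('pics/w4.png');b=cv2.imread('pics/t4.png')[210:300,260:420];c=cv2.imread('pics/s4.png')[160:280,200:380]
cv2.imwrite('pics/c4.png',np.vstack([np.hstack([cv2.resize(b,(400,267)),cv2.resize(c,(400,267))]),np.hstack([cv2.resize(a,(440,330)),np.zeros((330,360,3),np.uint8)])]))"
```

```text
t 5.175 pos [ 0.474  -0.0955  0.0503] lane [-161.5   33.9] ytool -5.6 z [ 0.     0.001 -1.   ] F [-1.1 -1.2  3.7]
```

View pics/c4.png

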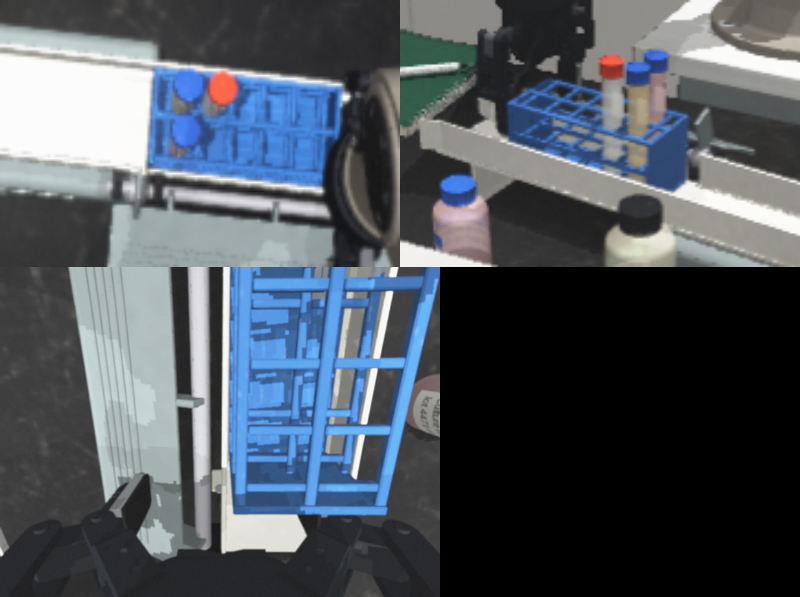

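The rack follows the finger; its leading end is just short of the gate line. Blade is outside the near wall at (137,188-215). Quick numeric check of clearance before passing.

Run:
```python
from h import *
i=ctrl.camera_info("top");o=np.array([.525,.062]);a=np.radians(84.4);X=np.array([np.cos(a),np.sin(a)]);Y=np.array([-X[1],X[0]])
im=cv2.imread("pics/t4.png")[:,:,::-1];crop(im,300,255,340,300,14,"pics/b4.png")
for th in(.95,1.03,1.1,1.15):
    c,s=np.cos(th),np.sin(th); y=48-39*c+7*s; z=63+39*s+7*c
    # outer corner of blade edge (22 deep)
    y2=y+22*s;z2=z+22*c
    print(th,round(y),round(z),[np.round(proj(i,[[*(o+(yy*Y)/1e3),zz/1e3]])[0]-[300,255],2)*14 for yy,zz in((y,z),(y2,z2))])
print("wall top inner",(proj(i,[[*(o+.0335*Y-.005*X),.067]])[0]-[300,255])*14)
```

```text
0.95 31 99 [array([223.02, 131.6 ]), array([214.62, 258.58])]
1.03 34 100 [array([221.48, 152.6 ]), array([211.96, 287.98])]
1.1 37 101 [array([219.94, 171.5 ]), array([209.58, 313.46])]
1.15 38 101 [array([218.82, 185.36]), array([207.9 , 331.66])]
wall top inner [249.36164404 170.2128497 ]
```

View pics/b4.png

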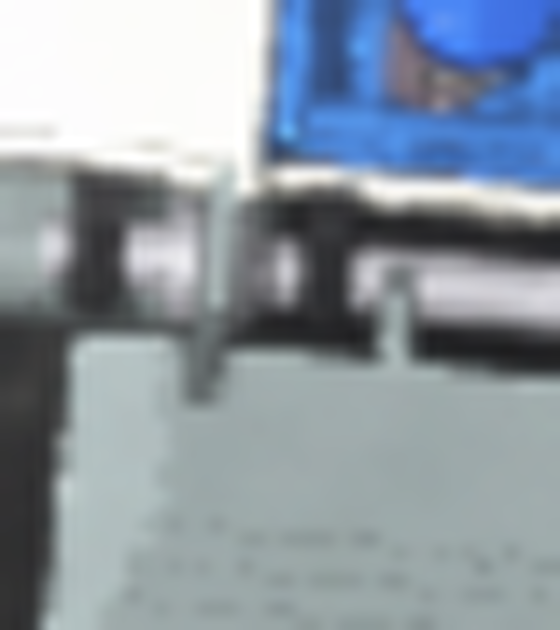

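The blade runs from v≈165 to v≈315, which matches about 1.09 rad, so it's clear. Pushing on with 1 mm more press.

Call:
jog_arm(series=[-0.05,0.5,-0.1,0,0,0,0,0.05,1.3,-0.1,0,0,0,0,0.15,2.3,-0.1,0,0,0,0,0.25,3.3,-0.1,0,0,0,0,0.35,4.3,-0.1,0,0,0,0,0.45,5.3,-0.1,0,0,0,0,0.55,6.3,-0.1,0,0,0,0,0.6,7.3,-0.1,0,0,0,0,0.7,8.3,-0.1,0,0,0,0,0.8,9.1,-0.1,0,0,0,0,0.85,9.7,-0.1,0,0,0,0,0.9,10.0,-0.1,0,0,0,0])

```text
time_s: 6.82
position: [0.4828, 0.0036, 0.0493]
tool_rot: [-2.328, -2.109, 0.0]
contact_force: [-2.4, -4.3, 4.7]
grip_width: 1.004
grasp_force: 1.8
```

```bash
python3 s.py top:t5
```

```text
t 6.825 pos [0.4828 0.0036 0.0493] lane [-62.1  34.8] ytool -5.65 z [-0. -0. -1.] F [-2.4 -4.3  4.7]
```

Call:
jog_arm(series=[0.05,0.6,0,0,0,0,0,0.1,1.4,0,0,0,0,0,0.2,2.2,0,0,0,0,0,0.3,3.0,0,0,0,0,0,0.4,3.8,0,0,0,0,0,0.45,4.4,0,0,0,0,0,0.5,4.8,0,0,0,0,0,0.5,5.1,0,0,0,0,0,0.5,5.3,0,0,0,0,0,0.5,5.3,0,0,0,0,0])

```text
time_s: 8.12
position: [0.488, 0.0567, 0.0494]
tool_rot: [-2.328, -2.109, -0.001]
contact_force: [-1.2, -2.4, 2.4]
grip_width: 0.998
grasp_force: 1.6
```

```bash
python3 s.py
```

```text
t 8.125 pos [0.488  0.0567 0.0494] lane [-8.8 34.8] ytool -5.66 z [ 0.     0.001 -1.   ] F [-1.2 -2.4  2.4]
```

Final approach in 1 mm steps, watching for the stop's reaction.

Call:
jog_arm(series=[0.0,0.1,0,0,0,0,0,0.0,0.2,0,0,0,0,0,0.0,0.3,0,0,0,0,0,0.0,0.4,0,0,0,0,0,0.05,0.5,0,0,0,0,0,0.05,0.5,0,0,0,0,0])

```text
time_s: 8.88
position: [0.488, 0.0591, 0.0492]
tool_rot: [2.33, 2.105, -0.004]
contact_force: [-2.0, -7.5, 5.1]
grip_width: 1.001
grasp_force: 1.5
```

Call:
jog_arm(series=[0.0,0.1,0,0,0,0,0,0.0,0.2,0,0,0,0,0,0.0,0.2,0,0,0,0,0])

```text
time_s: 9.25
position: [0.4879, 0.0592, 0.0492]
tool_rot: [2.332, 2.102, -0.007]
contact_force: [-2.9, -11.4, 5.2]
grip_width: 0.999
grasp_force: 1.5
```

```bash
python3 s.py top:t6 scene:s6; python3 -c "
import cv2,numpy as np
b=cv2.imread('pics/t6.png')[200:310,225:425];c=cv2.imread('pics/s6.png')[180:310,260:440]
cv2.imwrite('pics/c6.png',np.vstack([cv2.resize(b,(540,297)),cv2.resize(c,(411,297)).copy() if 0 else cv2.copyMakeBorder(cv2.resize(c,(411,297)),0,0,0,129,0)]))"
```

```text
t 9.25 pos [0.4879 0.0592 0.0492] lane [-6.3 35.1] ytool -5.94 z [-0.002 -0.005 -1.   ] F [ -2.9 -11.4   5.2]
```

View pics/c6.png

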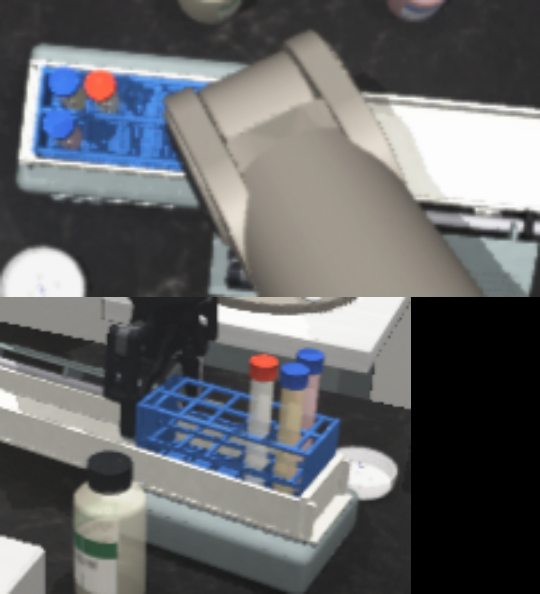

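The force rises at lane x = -6 with no further travel, and the picture shows the rack against the stop, so it's home. I'll draw back along the plate with it still pressed, then lift.

Call:
jog_arm(series=[-0.05,-0.5,0,0,0,0,0,-0.1,-1.3,0,0,0,0,0,-0.2,-2.3,0,0,0,0,0,-0.3,-3.3,0,0,0,0,0,-0.4,-4.5,0,0,0,0,0,-0.55,-5.7,0,0,0,0,0,-0.65,-6.8,0,0,0,0,0,-0.75,-7.8,0,0,0,0,0,-0.8,-8.4,0,0,0,0,0,-0.8,-8.4,0,0,0,0,0])

```text
time_s: 10.6
position: [0.4801, -0.0221, 0.0493]
tool_rot: [2.328, 2.108, -0.002]
contact_force: [-1.4, -0.9, 2.9]
grip_width: 1.002
grasp_force: 1.7
```

Call:
jog_arm(series=[0,0,0.6,0,0,0,0,0,0,1.2,0,0,0,0,0,0,1.8,0,0,0,0,0,0,2.4,0,0,0,0,0,0,3.0,0,0,0,0,0,0,3.6,0,0,0,0,0,0,4.2,0,0,0,0,0,0,4.8,0,0,0,0,0,0,6,0,0,0,0,0,0,8,0,0,0,0,0,0,11,0,0,0,0,0,0,14,0,0,0,0])

```text
time_s: 12.1
position: [0.4801, -0.0207, 0.1907]
tool_rot: [-2.328, -2.109, 0.0]
contact_force: [0.2, 0.7, -0.9]
grip_width: 1.005
grasp_force: 0.0
```

Call:
jog_arm(series=[0,-4,1,0,0,0,0,0,-9,1,0,0,0,0,0,-14,1,0,0,0,0,0,-14,1,0,0,0,0,0,-14,1,0,0,0,0])

```text
time_s: 12.72
position: [0.4804, -0.16, 0.1996]
tool_rot: [-2.328, -2.109, -0.001]
contact_force: [-0.8, 0.6, -0.2]
grip_width: 1.001
grasp_force: 0.0
```

```bash
python3 s.py top:t7 scene:s7; python3 -c "
import cv2,numpy as np
b=cv2.imread('pics/t7.png')[190:320,220:440];c=cv2.imread('pics/s7.png')[160:320,200:440]
cv2.imwrite('pics/c7.png',np.vstack([cv2.resize(b,(480,284)),cv2.resize(c,(480,316))]))"
```

```text
t 12.725 pos [ 0.4804 -0.16    0.1996] lane [-225.1   21.2] ytool -5.65 z [ 0.     0.001 -1.   ] F [-0.8  0.6 -0.2]
```

View pics/c7.png

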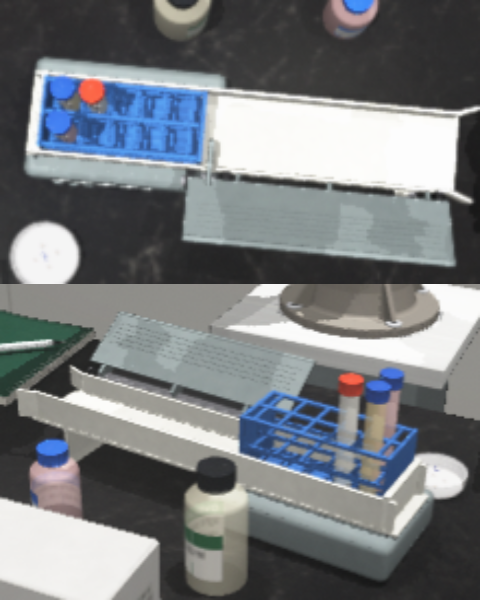

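The gate is shut at (212,160), behind the rack, whose trailing edge is at x≈206. I'll check the home position and hand in.

Run:
```python
from h import *
i=ctrl.camera_info("top");o=np.array([.525,.062]);a=np.radians(84.4);X=np.array([np.cos(a),np.sin(a)])
im=cv2.imread("pics/t7.png");h=cv2.cvtColor(im,cv2.COLOR_BGR2HSV)
m=cv2.inRange(h,(100,120,60),(125,255,255));m[:228]=0;m[275:]=0;m[:,:225]=0;m[:,330:]=0
ys,xs=np.nonzero(m)
for v in(240,250,258): 
  r=xs[ys==v]; p=onz(i,[(r.max()+.5,v),(r.min()-.5,v)],.109); print(v,r.min(),r.max(),np.round((p[:,:2]-o)@X*1e3,1))
```

```text
240 239 313 [  8.8 148.5]
250 238 312 [  9.  148.4]
258 245 312 [  7.7 133.8]
```

Trailing end at 8 to 9 mm and leading end at about 149 mm, so the rack is home.

```bash
python3 -c "
from workcell import ctrl
print(ctrl.job_done())"
```

```text
the job is handed in; nothing more can be done
None
```

The rack is fully home against the end stop with the gate closed behind it, the bottles and dish were not touched, and the job was handed in at about 12.8 s of the 43 s allowed.

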